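# Weigh the stamp caddy on the spring balance

## Robot

A 6-joint arm with a two-finger parallel gripper is mounted at the origin on the work surface. World frame = base frame: x ahead of the robot, y to its left, z up, the work surface at z = 0. Lengths are in m, angles in rad, forces in N, time in s.
With the tool pointing down it reaches from about 0.35 to 0.975 m from the base axis. Payload 4.9 kg.
Tool frame: the origin (TCP) lies where the fingers leave the gripper's body, on its centre line; the fingertips stand 73 mm ahead of it and the grasp point (between the pads) lies 54 mm ahead of it; z points along the fingers, y is the direction in which the jaws open and shut (so a half turn about z gives the same grasp; the last joint's range is limited). The gripper opens to 85 mm and grips with 20 to 120 N. Pads are 22 mm wide; open, the fingers measure 114 mm over their backs; the gripper's body (76 mm by 85 mm) begins 54 mm behind the grasp point. The pads swing forward as they close: fully open they stand 13 mm farther back than shut.
Start: joints at [-1.256, 0.053, 1.613, -0, 1.476, -0.119], TCP at [0.263, -0.567, 0.304] pointing down, gripper open.
Joint ranges: [-3.01, 3.01], [-1.01, 2.22], [0.06, 2.58], [-1.02, 4.17], [0.09, 2.62], [-3.14, 3.14]. Speed limits (rad/s): [2.57, 2.57, 3.14, 3.14, 3.14, 3.14].

## Interface

Orientations are given as a rotation vector (axis times angle).
In Python, from station import monitor, vision, workorder gives the robot as it stands.
- The arm moves only by the tool arm_command, never from a script. Its argument "rows" is text: rows parted by semicolons, each of 6 numbers parted by spaces: the shift along the world's x, y, z in mm, then the turn, a rotation vector about the world's x, y, z in degrees. In form: tx ty tz wx wy wz; .... A call has 1 to 12 rows; each row is the pose to reach, as a shift and turn from the pose measured when the call began; what a row does not reach only later rows make up. A row lasts 1/8 s, in which the tool goes at most 62.5 mm and 10.7 degrees, less where a joint would pass 70% of its speed; a pose out of reach is approached as far as the arm can. A call with a gripper value outside its range is refused whole. "jaw" is the opening, from 0 (shut) to 1 (fully open), set as the call begins (left out, the last holds). The fingers move at their own pace and stop on an object; "squeeze" is the grip in N (left out, the last holds). Time passes only in rows, so rows that repeat a pose let the fingers close. It gives the time, the measured TCP pose, the force and the opening at its end, in the units of the state.
- monitor.get_obs(): the state, without advancing time (a new reading comes with each control period).
- vision.get_image(name): name is "scene" or "top"; returns a dict with "frame" (480x640x3 uint8, red, green, blue), "vfov" (degrees; the focal length in pixels is half the picture's height over the tangent of half this angle, whatever the lens; pixels are square), "cx", "cy" (the principal point, pixels), "R" (3x3) and "t" (3): a world point X has camera coordinates R X + t. Camera axes: x right, y down, z forward; pixel columns grow to the right and rows downward; lengths in m; the calibration is good to about 2 mm. A picture is of the moment at which its call begins. There is no depth.
- workorder.finish_job(): hands the job in, once; it reports no verdict.
The state is a dict: "t": time; "q": joint angles; "dq": joint speeds; "effort": joint torques, N m; "tool_pos": TCP position; "tool_rot": TCP orientation; "contact_force": force on the tool from outside, world axes, zero at the start; "wrist_torque": the same for the moment, N m; "opening": finger opening in m.
Only numpy, scipy, OpenCV 4.12 (cv2) and the standard library are available. Lean on these libraries where they do the work, as an engineer would, in place of code of your own. Each camera call takes 0.05 s, during which the arm holds its last target. There are 200 camera calls.

## Task

Weigh the caddy of number stamps: pick it up by its rod handle and hang it level on the hook of the spring balance, by the raised kink in the middle of the handle. Lower it gently so that the sprung hook takes the weight without dropping to the end of its travel, let go, move clear and wait until it hangs still so the balance can be read. Do not shift the ink pad or the other stamps on the table.

Things in the scene. Friction and masses are not known exactly. Their poses are not given: they have to be found in the camera images.
- caddy: Loose caddy: open aluminium tray 100 mm (x) by 191 mm (y) by 40 mm tall, full of small wooden number stamps (tops 49 mm up), with a steel rod handle (round, 10 mm thick) standing over it along its y. Weighs 0.2 to 0.33 kg, balanced about the middle; both ends are alike. Origin: centre of the tray's underside, z up.
- caddy_kink (a point): Rod centre at the top of the V-shaped kink in the middle of the caddy's handle, 113 mm above the tray's underside. Either side of the kink the handle has level shoulders, rod centre 95 mm above the underside, from 22 to 80 mm from the middle. Axes as the caddy's: y along the handle, z up.
- caddy_grip_left (a point): Rod centre on the handle's shoulder, 62 mm from the middle towards the caddy's +y and 18 mm below the kink point: a place to grasp from above, across the rod, beside the hook and clear of the balance overhead. Axes as the caddy's.
- caddy_grip_right (a point): The same on the other shoulder, 62 mm towards the caddy's -y.
- hook_seat (a point): Where the centre of the 10 mm rod rests in the hook (sinks with it; 200 mm above the table unloaded). Hook of 6 mm wire in its own x-z plane, open towards its own -x (robot side), y level. Its tip is 18 mm out on -x, tip top 16 mm above this point. A rod moved in along +x with its centre 24 to 33 mm above this point clears the tip below and the bent shank above.
- hook (a joint): How far the sprung hook has been pulled down, in m: 0 unloaded, end of travel 0.050. Spring 120 N/m, lightly damped: it bobs for about 2 to 3 s. The caddy's weight holds it at 0.017 to 0.027.
- stand: Fixed bench stand; origin on the table below the hook, axes as the hook's. Base plate 14 mm thick, x -40 to 150, y -40 to 160 mm. The balance's grey tube (31 mm across at most) hangs straight above the hook, 278 to 416 mm above the table. A 13 mm column, 427 mm tall, stands at x = 125, y = 130 mm; an arm at 380 mm height runs from it along x = 125, then along y = 0 to the tube.
- ink_pad: Bystander: open metal ink pad tin, 85 by 125 by 14 mm, its lid folded open on its +x side (173 mm long in all); origin under the middle of the pad half.
- numbering_stamp: Bystander: numbering stamp with a black knob, 34 by 72 mm, 104 mm tall; origin in the centre of its underside.
- wood_stamp: Bystander: square stamp with a turned wooden handle, 34 by 34 mm, 73 mm tall; origin in the centre of its underside.

How it is judged:
On the way, in this order (a step that is already met when the one before it is completed fails the run):
1. the caddy is lifted clear of the table (height (world z) of caddy above 0.03 m), for 0.1 s.
2. the caddy's handle kink is in the hook and the hook has dipped under its weight (distance between caddy_kink and hook_seat below 0.012 m and value of joint hook above 0.012 m), for 0.2 s.
At the end, for the whole second after the job is handed in: The caddy hangs freely from the balance's hook by the kink of its handle (kink within 12 mm of the hook's seat), level within 0.2 rad, the hook pulled down 12 to 40 mm and still (below 15 mm/s), the caddy at rest (below 25 mm/s and 0.25 rad/s) (all of step 2 and angle between caddy_kink's own z axis and vertical below 0.2 rad and value of joint hook below 0.04 m and velocity of joint hook between -0.015 and 0.015 m/s and linear speed of caddy below 0.025 m/s and angular speed of caddy below 0.25 rad/s); the robot touches nothing.
It fails at once if the sprung hook drops to the end of its travel (more than 46 mm) (value of joint hook above 0.046 m).
It fails at once if the ink pad or one of the other stamps is shifted by more than 25 mm (distance of any of ink_pad, numbering_stamp, wood_stamp from where it was at the start of the episode above 0.025 m).
It also fails if it takes over 64 s, if anything falls off the work surface, if the arm or the gripper's body presses on something with over 40 N, if the wrist force passes 120 N, or if a joint passes its speed limit or range.

## Working session

There is one attempt and no reset: what is moved stays moved. The work goes in short steps, Python scripts to look and compute and a tool call to move; the robot and the scene stay as the last step left them, time stands still between calls to the robot, and variables do not carry over. Pictures are saved under pics/ and viewed, about 8 in all and at most 12, crops included, and the job is handed in when it is done.

Besides the shell and the picture viewer there is one more tool, called by a JSON object that holds its "name" and its "arguments", one argument or row to a line. arm_command: Moves the arm, as the interface text tells. Its arguments: {"type":"object","properties":{"rows":{"type":"string"},"jaw":{"type":"number"},"squeeze":{"type":"number"}},"required":["rows"]}

```bash
mkdir -p pics; cat > h.py <<'E'
import numpy as np, cv2
from station import monitor, vision, workorder
def grab(n,f):
    d=vision.get_image(n); cv2.imwrite('pics/'+f,d['frame'][:,:,::-1]); np.savez('pics/'+f+'.npz',**d); return d
def load(f): return dict(np.load('pics/'+f+'.npz'))
def ray(d,u,v):
    f=240/np.tan(np.radians(float(d['vfov']))/2); R=d['R']
    r=R.T@np.array([(u-d['cx'])/f,(v-d['cy'])/f,1]); return -R.T@d['t'],r/np.linalg.norm(r)
def plane(d,u,v,z):
    c,r=ray(d,u,v); return c+r*(z-c[2])/r[2]
def two(d1,p1,d2,p2):
    a,r=ray(d1,*p1);b,s=ray(d2,*p2)
    k=np.linalg.lstsq(np.c_[r,-s],b-a,rcond=None)[0]; P=a+r*k[0];Q=b+s*k[1]; return (P+Q)/2,np.linalg.norm(P-Q)
def proj(d,X):
    f=240/np.tan(np.radians(float(d['vfov']))/2); p=d['R']@np.array(X)+d['t']; return p[0]/p[2]*f+d['cx'],p[1]/p[2]*f+d['cy']
E
python3 - <<'E'
from h import *
np.set_printoptions(precision=4,suppress=True)
for n in('scene','top'):
    d=grab(n,n+'1.png'); print(n,d['vfov'],d['cx'],d['cy'],-d['R'].T@d['t'],d['R'][2])
print(monitor.get_obs())
E
```

```text
scene 57.69661433808805 320.97758743107306 235.61672435706987 [ 1.2229 -0.2332  0.5856] [-0.7594  0.321  -0.5659]
top 56.25358109902688 323.91543191847 244.0555765816302 [0.4697 0.0194 1.0474] [ 0.1722  0.001  -0.9851]
{'t': 0.1, 'q': array([-1.256 ,  0.0533,  1.6142, -0.0001,  1.476 , -0.119 ]), 'dq': array([-0.0011, -0.0007, -0.0044, -0.0007,  0.0022, -0.0001]), 'effort': array([  0.0003, -39.4906, -37.1362,  -0.0001,   0.0039,   0.    ]), 'tool_pos': array([ 0.2626, -0.5667,  0.3028]), 'tool_rot': array([-3.0662, -0.6757,  0.0004]), 'contact_force': array([0.118 , 0.7835, 0.7094]), 'wrist_torque': array([ 0.0209,  0.0079, -0.0241]), 'opening': 0.08553212854086142}
```

View pics/scene1.png

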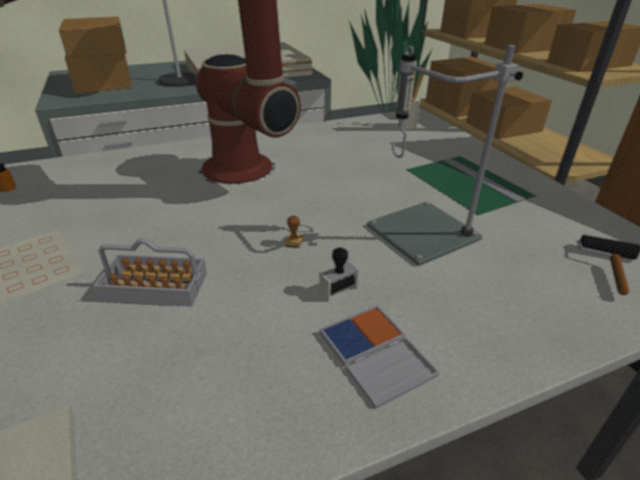

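View pics/top1.png

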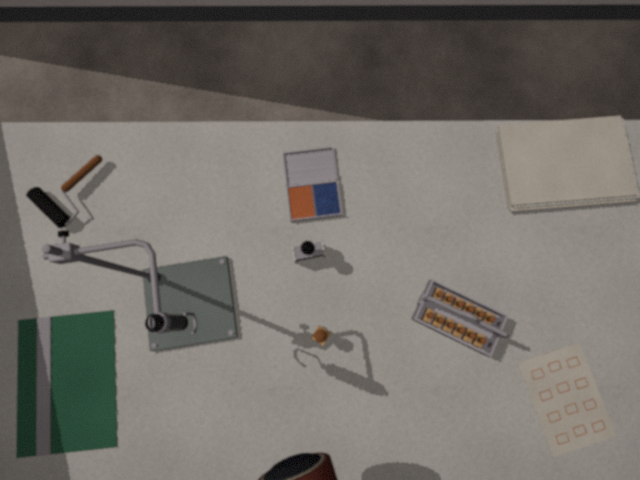

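The scene view shows the caddy at (150,275), hook at (403,140), stand plate at (423,232). In the top view the caddy is at (463,317), the hook near (190,323) and the plate corners near (143,270), (228,257), (238,335), (152,350). Next I'll zoom in on these.

```bash
python3 - <<'E'
from h import *
s=load('scene1.png')['frame'][:,:,::-1];t=load('top1.png')['frame'][:,:,::-1]
def c(im,x,y,w,h): return cv2.resize(im[y:y+h,x:x+w],(400,300),interpolation=cv2.INTER_CUBIC)
o=np.vstack([np.hstack([c(s,90,225,133,100),c(t,400,265,133,100)]),np.hstack([c(s,380,80,100,75),c(t,125,250,133,100)])])
cv2.imwrite('pics/crop1.png',o)
E
```

```text
(no output)
```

View pics/crop1.png

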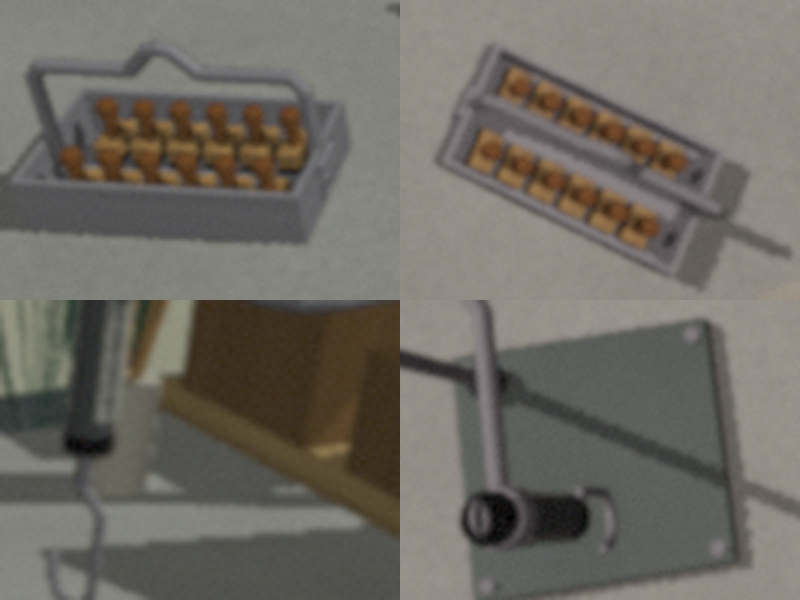

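```bash
python3 - <<'E'
from h import *
np.set_printoptions(precision=4,suppress=True)
s=load('scene1.png');t=load('top1.png')
k=3.0075
S=lambda x,y:(90+x/k,225+y/k); T=lambda x,y:(400+(x-400)/k,265+y/k); P=lambda x,y:(125+(x-400)/k,250+(y-300)/k)
print('kink s',plane(s,*S(155,50),.113),'ends s',plane(s,*S(38,71),.095),plane(s,*S(302,82),.095))
print('ends t',plane(t,*T(465,106),.095),plane(t,*T(718,208),.095))
c=np.array([plane(t,*T(*p),.04) for p in[(493,47),(722,162),(675,272),(438,160)]]);print('tray',c,c.mean(0))
for i in range(4):
    e=c[(i+1)%4]-c[i];print(np.linalg.norm(e),np.degrees(np.arctan2(e[1],e[0])))
c=np.array([plane(t,*P(*p),.014) for p in[(455,358),(706,319),(738,560),(476,600)]]);print('plate',c)
for i in range(4):
    e=c[(i+1)%4]-c[i];print(np.linalg.norm(e),np.degrees(np.arctan2(e[1],e[0])))
print('hook t',plane(t,*P(615,520),.192),'tip',plane(t,*P(609,548),.21))
print('hook s',plane(s,403,155,.192), two(t,P(615,520),s,(403,155)))
# segmentation of green plate
hsv=cv2.cvtColor(t['frame'][:,:,::-1].copy(),cv2.COLOR_BGR2HSV);print(hsv[290,200],hsv[300,270])
hs=s['frame'][:,:,::-1][130:165,385:420];cv2.imwrite('pics/hk.png',cv2.resize(hs,None,fx=14,fy=14,interpolation=cv2.INTER_CUBIC))
E
```

```text
kink s [ 0.4837 -0.2838  0.113 ] ends s [ 0.4525 -0.3552  0.095 ] [ 0.5253 -0.2036  0.095 ]
ends t [ 0.5152 -0.185   0.095 ] [ 0.4445 -0.357   0.095 ]
tray [[ 0.5615 -0.2195  0.04  ]
 [ 0.4762 -0.3841  0.04  ]
 [ 0.3976 -0.3442  0.04  ]
 [ 0.4784 -0.1754  0.04  ]] [ 0.4784 -0.2808  0.04  ]
0.18534812254022623 -117.39603421293093
0.08811436564202782 153.08282089996734
0.18718466606092093 64.42886495711778
0.09407757558174036 -28.00823397156122
plate [[0.5927 0.4388 0.014 ]
 [0.6223 0.2465 0.014 ]
 [0.4395 0.2164 0.014 ]
 [0.4109 0.4112 0.014 ]]
0.19454442249273476 -81.25518054331327
0.18524639784069563 -170.6339446541024
0.1969017846767968 98.33867222631433
0.18384008304998672 8.637639245588947
hook t [0.4694 0.26   0.192 ] tip [0.4527 0.2578 0.21  ]
hook s [0.4723 0.2772 0.192 ] (array([0.4731, 0.2673, 0.1924]), np.float64(0.016110774077565785))
[60 11 97] [ 18  20 151]
```

View pics/hk.png

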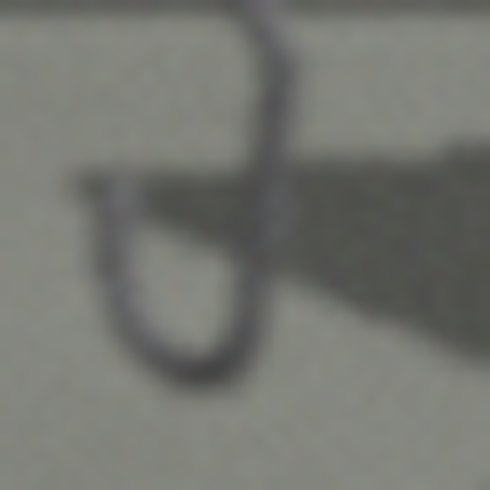

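```bash
python3 - <<'E'
from h import *
np.set_printoptions(precision=4,suppress=True)
s=load('scene1.png');t=load('top1.png')
hsv=cv2.cvtColor(t['frame'][:,:,::-1].copy(),cv2.COLOR_BGR2HSV)
m=cv2.inRange(hsv,(5,90,60),(25,255,255));m[:, :405]=0;m[:,520:]=0;m[:270]=0;m[370:]=0
n,l,st,ce=cv2.connectedComponentsWithStats(m);print(n,st[1:,4])
ys,xs=np.nonzero(m);W=np.array([plane(t,x,y,.04)[:2] for x,y in zip(xs,ys)])
r=cv2.minAreaRect((W*1e3).astype(np.float32));print('stamps rect',r,W.mean(0))
g=cv2.inRange(hsv,(45,5,70),(95,40,130));g[:, :140]=0;g[:,245:]=0;g[:250]=0;g[355:]=0
g=cv2.morphologyEx(g,cv2.MORPH_CLOSE,np.ones((9,9)));g=cv2.morphologyEx(g,cv2.MORPH_OPEN,np.ones((5,5)))
ys,xs=np.nonzero(g);W=np.array([plane(t,x,y,.014)[:2] for x,y in zip(xs,ys)])
print('plate',cv2.minAreaRect((W*1e3).astype(np.float32)))
P=lambda x,y:(125+(x-400)/3.0075,250+(y-300)/3.0075)
print('hook',plane(s,398.9,156.1,.192),two(t,P(615,520),s,(398.9,156.1)))
print('tip',two(t,P(609,548),s,(392.5,143)))
# caddy handle in scene: sub-pixel checks of predicted pose
for yaw,cx,cy in[(64,.481,-.282)]:
    u=np.array([np.cos(np.radians(yaw)),np.sin(np.radians(yaw))])
    for a,z in[(0,.113),(80,.095),(-80,.095)]:
        X=[*(np.array([cx,cy])+u*a/1e3),z];p=proj(s,X);q=proj(t,X);print(a,'crop s',(p[0]-90)*3.0075,(p[1]-225)*3.0075,'crop t',400+(q[0]-400)*3.0075,(q[1]-265)*3.0075)
E
```

```text
3 [543 728]
stamps rect ((479.99981689453125, -277.6903381347656), (145.1846923828125, 79.73497009277344), 63.508155822753906) [ 0.4781 -0.2758]
plate ((515.7333374023438, 329.16033935546875), (185.50120544433594, 196.1573944091797), 9.113848686218262)
hook [0.4741 0.2658 0.192 ] (array([0.471 , 0.2637, 0.1903]), np.float64(0.007090691107193796))
tip (array([0.4533, 0.2575, 0.2152]), np.float64(0.0026494950337428626))
0 crop s 157.74574722250316 47.07019634542765 crop t 614.6780649212747 154.5525945691692
80 crop s 289.0967784321951 76.0971955051602 crop t 500.71491729755655 104.58292894230814
-80 crop s 40.12376331170243 64.83466284957382 crop t 713.3736443486387 205.87849325000843
```

{"name": "arm_command", "arguments": {
  "rows": "40 46 0 0 0 8;80 92 0 0 0 16;120 138 -10 0 0 24;160 190 -30 0 0 32;191 230 -55 0 0 39;191 230 -60 0 0 39;191 230 -60 0 0 39;191 230 -60 0 0 39",
  "jaw": 0.6
}}

```text
t: 1.1
tool_pos: [0.4532, -0.338, 0.2436]
tool_rot: [-2.668, -1.658, 0.001]
contact_force: [0.7, -0.6, 0.6]
opening: 0.0511
```

```bash
python3 - <<'E'
from h import *
np.set_printoptions(precision=4,suppress=True)
o=monitor.get_obs();print(o['t'],o['tool_pos'],o['tool_rot'],o['contact_force'],o['q'])
s=grab('scene','scene2.png');t=grab('top','top2.png')
c=lambda im,x,y,w,h: cv2.resize(im[y:y+h,x:x+w,::-1],(400,450),interpolation=cv2.INTER_CUBIC)
cv2.imwrite('pics/crop2.png',np.hstack([c(s['frame'],80,180,140,157),c(t['frame'],400,225,140,157)]))
E
```

```text
1.1 [ 0.4532 -0.338   0.2436] [-2.6678 -1.6585  0.0011] [ 0.6934 -0.6303  0.5751] [-0.7722 -0.0439  1.8121 -0.0006  1.3739 -0.3137]
```

View pics/crop2.png

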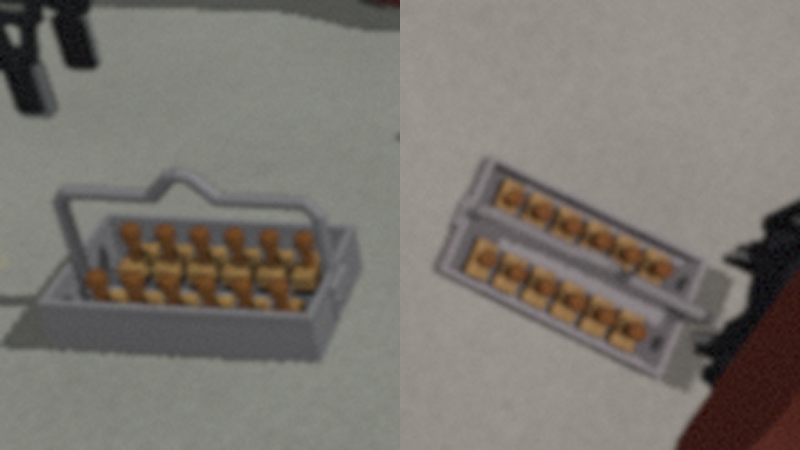

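```bash
python3 - <<'E'
from h import *
s=load('scene2.png');t=load('top2.png');k=400/140
for X in [(.4532,-.338,.18),(.4532,-.338,.095),(.481,-.281,.113)]:
    p=proj(s,X);q=proj(t,X);print(X,(p[0]-80)*k,(p[1]-180)*k,400+(q[0]-400)*k,(q[1]-225)*k)
print(plane(s,80+52/k,180+82/k,.178))
E
```

```text
(0.4532, -0.338, 0.18) 57.31326907875013 81.13762747249172 723.3892151599516 301.86203458208297
(0.4532, -0.338, 0.095) 92.63303669739872 190.93953534605274 675.1517534679238 299.7857520862785
(0.481, -0.281, 0.113) 180.04174854253029 172.96411289171334 602.553792630782 261.11683907265683
[ 0.44932489 -0.34159414  0.178     ]
```

The picture shows the jaws over the right shoulder. The rod is at about crop (92,193) and predicted at (93,191), so I'll descend and grip.

{"name": "arm_command", "arguments": {
  "rows": "0 0 -40 0 0 0;0 0 -80 0 0 0;0 0 -95 0 0 0;0 0 -95 0 0 0;0 0 -95 0 0 0"
}}

```text
t: 1.82
tool_pos: [0.454, -0.3391, 0.1509]
tool_rot: [2.666, 1.656, 0.0]
contact_force: [0.5, 0.2, 1.1]
opening: 0.0513
```

{"name": "arm_command", "arguments": {
  "rows": "0 0 0 0 0 0;0 0 0 0 0 0;0 0 0 0 0 0;0 0 0 0 0 0;0 0 0 0 0 0;0 0 0 0 0 0;0 0 0 0 0 0;0 0 0 0 0 0",
  "jaw": 0,
  "squeeze": 100
}}

```text
t: 2.82
tool_pos: [0.4545, -0.3396, 0.1523]
tool_rot: [2.664, 1.656, 0.001]
contact_force: [-0.9, 0.6, 6.2]
opening: 0.0063
```

{"name": "arm_command", "arguments": {
  "rows": "0 0 8 0 0 0;0 0 20 0 0 0;0 0 35 0 0 0;0 0 50 0 0 0;0 0 50 0 0 0;0 0 50 0 0 0"
}}

```text
t: 3.58
tool_pos: [0.4543, -0.3394, 0.2021]
tool_rot: [2.664, 1.656, 0.001]
contact_force: [0.1, -0.3, -2.7]
opening: 0.0064
```

```bash
python3 - <<'E'
from h import *
np.set_printoptions(precision=4,suppress=True)
o=monitor.get_obs();print(o['t'],o['tool_pos'],o['tool_rot'],o['contact_force'],o['wrist_torque'],o['opening'])
s=grab('scene','scene3.png');t=grab('top','top3.png')
c=lambda im,x,y,w,h: cv2.resize(im[y:y+h,x:x+w,::-1],(400,450),interpolation=cv2.INTER_CUBIC)
cv2.imwrite('pics/crop3.png',np.hstack([c(s['frame'],80,160,140,157),c(t['frame'],400,225,140,157)]))
E
```

```text
3.575 [ 0.4543 -0.3394  0.2021] [2.6642 1.6562 0.0006] [ 0.1198 -0.2831 -2.728 ] [-0.1622  0.1093 -0.0142] 0.006441125103320894
```

View pics/crop3.png

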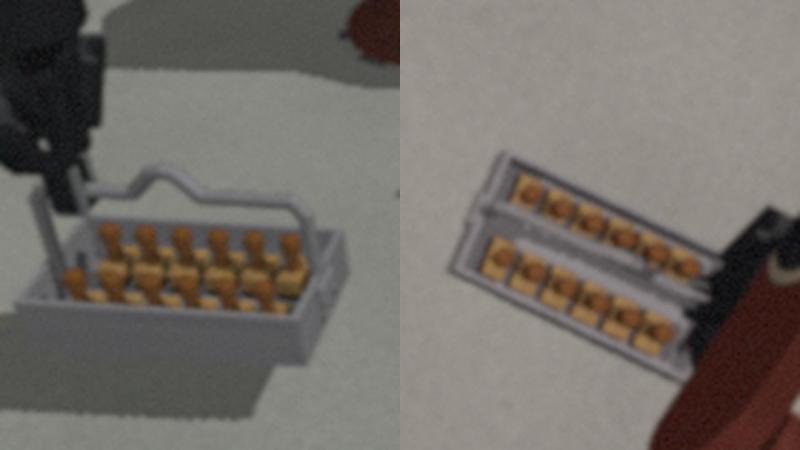

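The caddy is lifted. The far handle corner is at crop (295,200) and the kink at (157,172). Next I'll measure tilt in the handle's plane.

```bash
cat >> h.py <<'E'
def vplane(d,u,v,P,yaw):
    "ray onto vertical plane through P along yaw; returns along-distance, height"
    c,r=ray(d,u,v); y=np.radians(yaw); n=np.array([-np.sin(y),np.cos(y),0]); P=np.array(P)
    X=c+r*(n@(P-c))/(n@r); return (X-P)@[np.cos(y),np.sin(y),0],X[2]
E
python3 - <<'E'
from h import *
k=400/140
s=load('scene3.png')
for p in[(157,173),(130,190),(200,190),(285,200),(90,188)]: print(p,vplane(s,80+p[0]/k,160+p[1]/k,(.4543,-.3394,0),63.7))
s=load('scene2.png')
for p in[(175,177),(215,203),(145,198),(300,207),(70,194)]: print(p,vplane(s,80+p[0]/k,180+p[1]/k,(.454,-.337,0),64))
E
```

```text
(157, 173) (np.float64(0.06029775977710198), np.float64(0.15835475416365546))
(130, 190) (np.float64(0.03928062188360399), np.float64(0.14434884399724507))
(200, 190) (np.float64(0.08563560787984137), np.float64(0.14684168673923081))
(285, 200) (np.float64(0.1399974572763103), np.float64(0.14214029535685785))
(90, 188) (np.float64(0.013017402841629465), np.float64(0.14447078099264726))
(175, 177) (np.float64(0.058171579576744605), np.float64(0.10974531483377714))
(215, 203) (np.float64(0.08076655393434452), np.float64(0.08977595970589586))
(145, 198) (np.float64(0.03358613578650561), np.float64(0.09129838231017534))
(300, 207) (np.float64(0.1381610737415427), np.float64(0.08966254347964436))
(70, 194) (np.float64(-0.01743563373706675), np.float64(0.0917978207079535))
```

{"name": "arm_command", "arguments": {
  "rows": "0 0 15 0 0 0;0 0 40 0 0 0;0 5 70 0 0 3;-2 15 100 0 0 6;-6 40 120 0 0 10;-12 75 128 0 0 14;-18 115 128 0 0 18;-25 155 128 0 0 23;-31 195 128 0 0 28;-37 235 128 0 0 32;-44 275 128 0 0 35;-50 312 128 0 0 35.3"
}}

```text
t: 5.18
tool_pos: [0.4036, -0.026, 0.3303]
tool_rot: [2.036, 2.386, 0.003]
contact_force: [0.7, -0.2, -2.6]
opening: 0.0065
```

{"name": "arm_command", "arguments": {
  "rows": "-6 40 0 0 0 0;-12 80 0 0 0 0;-19 120 0 0 0 0;-25 155 0 0 0 0;-30 185 0 0 0 0;-33 205 0 0 0 0;-33 212 0 0 0 0;-33 212 0 0 0 0;-33 212 0 0 0 0;-33 212 0 0 0 0"
}}

```text
t: 6.42
tool_pos: [0.3708, 0.1854, 0.3304]
tool_rot: [2.038, 2.385, 0.003]
contact_force: [-0.3, -0.9, -3.2]
opening: 0.0063
```

{"name": "arm_command", "arguments": {
  "rows": "0 0 -20 0 0 0;0 0 -45 0 0 0;0 0 -60 0 0 0;0 0 -63 0 0 0;0 0 -63 0 0 0;0 0 -63 0 0 0;0 0 -63 0 0 0"
}}

```text
t: 7.3
tool_pos: [0.3711, 0.1856, 0.2683]
tool_rot: [2.037, 2.385, 0.005]
contact_force: [0.0, -0.0, -4.5]
opening: 0.0068
```

```bash
python3 - <<'E'
from h import *
np.set_printoptions(precision=4,suppress=True)
o=monitor.get_obs();print(o['t'],o['tool_pos'],o['tool_rot'],o['contact_force'],o['opening'])
s=grab('scene','scene4.png');t=grab('top','top4.png')
T=o['tool_pos'];print(proj(s,[T[0]-.009,T[1]+.06,T[2]-.039]),proj(t,[T[0]-.009,T[1]+.06,T[2]-.039]))
c=lambda im,x,y,w,h: cv2.resize(im[y:y+h,x:x+w,::-1],(400,400),interpolation=cv2.INTER_CUBIC)
cv2.imwrite('pics/crop4.png',np.hstack([c(s['frame'],320,80,120,120),c(t['frame'],120,270,140,140)]))
E
```

```text
7.3 [0.3711 0.1856 0.2683] [2.037  2.3845 0.0049] [ 0.0208 -0.0319 -4.4966] 0.0067595833640700514
(np.float64(368.06495846626467), np.float64(123.74535118223199)) (np.float64(195.95595757016804), np.float64(385.24981710148336))
```

View pics/crop4.png

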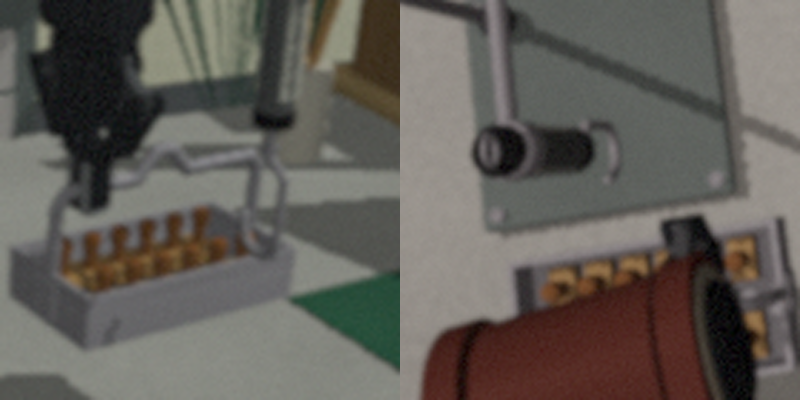

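```bash
python3 - <<'E'
from h import *
s=load('scene4.png');t=load('top4.png'); T=(.3711,.1856,0)
for p in[(168,154),(125,182),(205,163),(245,156)]: print('along,z',p,vplane(s,320+p[0]/3.333,80+p[1]/3.333,T,99))
print('hook bottom in the hook y-z plane',vplane(s,398.9,156.1,(.471,.2615,0),99))
# tube bottom centre, z=.278
print('tube bottom',vplane(s,320+273/3.333,80+122/3.333,(.471,.2615,0),99))
print(proj(s,(.471,.2615,.192)),proj(t,(.471,.2615,.192)),proj(t,(.471,.2615,.416)),proj(t,(.471,.2615,.278)))
k=400/140
for p,z in[((494,152),.416),((590,152),.278)]: print(plane(t,120+(p[0]-400)/k,270+p[1]/k,z))
E
```

```text
along,z (168, 154) (np.float64(0.06848284058198105), np.float64(0.22174490869317193))
along,z (125, 182) (np.float64(0.03252973193095317), np.float64(0.2082740659573235))
along,z (205, 163) (np.float64(0.10266463972583292), np.float64(0.20874969814605132))
along,z (245, 156) (np.float64(0.13959457270543485), np.float64(0.2070692741594371))
hook bottom in the hook y-z plane (np.float64(0.007185727894672245), np.float64(0.18977062239382253))
tube bottom (np.float64(0.002356342580169883), np.float64(0.279217699226203))
(np.float64(396.4680334997993), np.float64(155.84067594495627)) (np.float64(195.71004525592454), np.float64(322.3059180249766)) (np.float64(149.99313323659956), np.float64(322.2239247992261)) (np.float64(181.3043485755825), np.float64(322.2800814256126))
[0.46965221 0.25738528 0.416     ]
[0.46943706 0.25264493 0.278     ]
```

The kink measures at crop (168,154), 2–3 mm too far along hook +y and a little low. I'll correct that and move in to just short of the hook tip.

{"name": "arm_command", "arguments": {
  "rows": "0 0 3 0 0 0;10 0 3 0 0 0;25 2 3 0 0 0;40 4 3 0 0 0;55 7 3 0 0 0;68 9 3 0 0 0;75 10 3 0 0 0;77 10 3 0 0 0;77 10 3 0 0 0;77 10 3 0 0 0;77 10 3 0 0 0"
}}

```text
t: 8.78
tool_pos: [0.4478, 0.1955, 0.271]
tool_rot: [2.037, 2.385, 0.004]
contact_force: [-0.2, -0.3, -3.4]
opening: 0.0064
```

```bash
python3 - <<'E'
from h import *
np.set_printoptions(precision=4,suppress=True)
o=monitor.get_obs();print(o['t'],o['tool_pos'],o['tool_rot'],o['contact_force'],o['opening'])
s=grab('scene','scene5.png');t=grab('top','top5.png')
c=lambda im,x,y,w,h,W,H: cv2.resize(im[y:y+h,x:x+w,::-1],(W,H),interpolation=cv2.INTER_CUBIC)
cv2.imwrite('pics/crop5.png',np.hstack([c(s['frame'],350,90,80,100,480,600),c(t['frame'],150,290,80,150,320,600)]))
E
```

```text
8.775 [0.4478 0.1955 0.271 ] [2.037  2.3849 0.0044] [-0.2273 -0.3046 -3.4149] 0.006442322901440473
```

View pics/crop5.png

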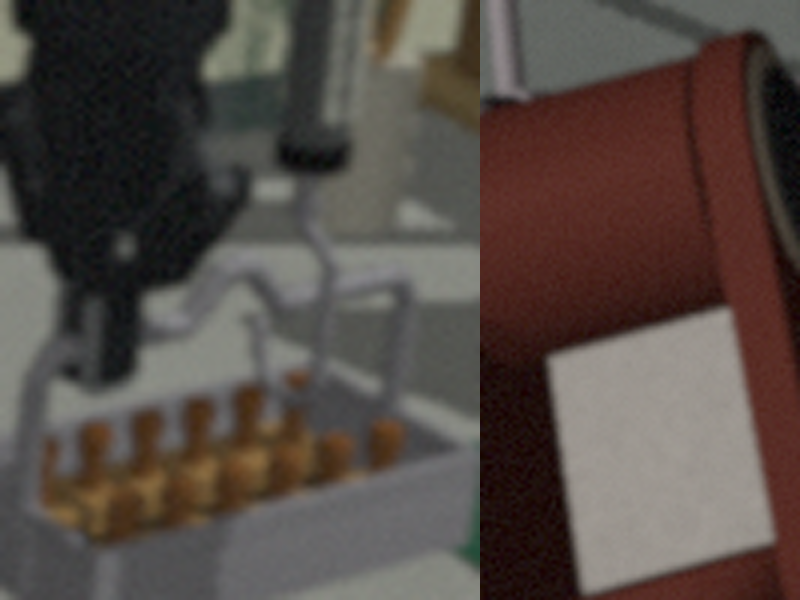

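Crop5 shows the kink at (240,265), hook tip at (255,320) and hook bottom near (290,395). The red wrist is close to the tube, so I'll check clearance in fuller views.

```bash
python3 - <<'E'
from h import *
s=load('scene5.png')['frame'][:,:,::-1];t=load('top5.png')['frame'][:,:,::-1]
cv2.imwrite('pics/full5.png',np.hstack([cv2.resize(s[0:220,280:500],(400,400)),cv2.resize(t[200:480,40:320],(400,400))]))
E
```

```text
(no output)
```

View pics/full5.png

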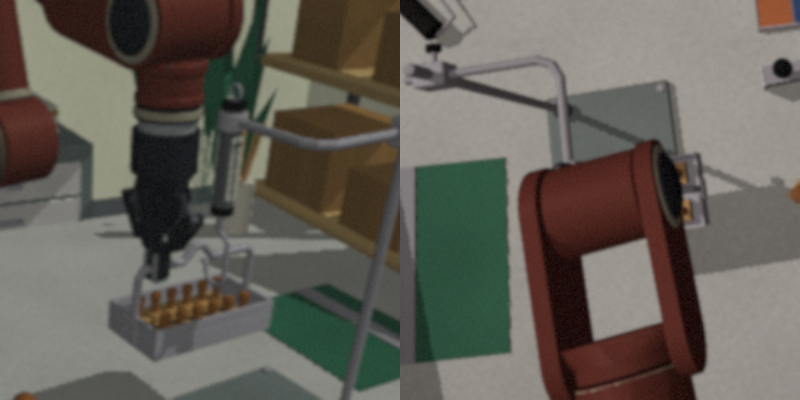

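```bash
python3 - <<'E'
from h import *
s=load('scene5.png');k=400/220
for n,p,P in[('barrel bottom mid',(205,66),(.4478,.1955,0)),('barrel bot right',(232,55),(.4478,.1955,0)),('red/gripper joint',(165,112),(.4478,.1955,0)),('tube top',(234,85),(.471,.2615,0)),('TCP-ish',(160,195),(.4478,.1955,0))]:
    print(n,vplane(s,280+p[0]/k,p[1]/k,P,99))
q=lambda x,y:(350+x/6,90+y/6)
print('kink',vplane(s,*q(240,268),(.4478,.1955,0),99)); print('kink as',proj(s,(.4478-.0094,.1955+.0593,.232)))
print('hook bottom',vplane(s,*q(290,393),(.471,.2615,0),99),'tip top',vplane(s,*q(255,315),(.471-.0178,.2615-.0028,0),99))
E
```

```text
barrel bottom mid (np.float64(0.046798950411253246), np.float64(0.42935081663121366))
barrel bot right (np.float64(0.0826946412065543), np.float64(0.4372470528029778))
red/gripper joint (np.float64(-0.0019086351138496841), np.float64(0.38849148959473967))
tube top (np.float64(-0.0013031826349511346), np.float64(0.4150817058757085))
TCP-ish (np.float64(-0.0005966303508625146), np.float64(0.29980302396879016))
kink (np.float64(0.0657442047293201), np.float64(0.22832602433164517))
kink as (np.float64(388.12185357061804), np.float64(133.5488621164726))
hook bottom (np.float64(0.0053170402773181115), np.float64(0.19160925964599923)) tip top (np.float64(0.000360576144034621), np.float64(0.2163428731962978))
```

The wrist barrel's underside is at z≈0.43, so it would come down on the balance tube when I lower. I'll back out and set the caddy down where it came from. Then I'll regrasp with the tool leaned about 25° back about the rod axis, so the wrist stays clear.

{"name": "arm_command", "arguments": {
  "rows": "-12 -2 0 0 0 0;-30 -5 0 0 0 0;-50 -8 0 0 0 0;-68 -10 5 0 0 0;-77 -12 25 0 0 0;-77 -20 45 0 0 0;-75 -40 58 0 0 0;-70 -75 60 0 0 0;-65 -115 60 0 0 -4;-58 -155 60 0 0 -8;-52 -195 60 0 0 -12;-46 -235 60 0 0 -16"
}}

```text
t: 10.38
tool_pos: [0.4012, -0.0405, 0.331]
tool_rot: [2.351, 2.075, 0.004]
contact_force: [1.0, -0.3, -3.2]
opening: 0.0065
```

{"name": "arm_command", "arguments": {
  "rows": "6 -40 0 0 0 -4;12 -80 0 0 0 -8;19 -120 0 0 0 -12;25 -160 0 0 0 -15;32 -200 0 0 0 -18;40 -240 -10 0 0 -19.3;48 -275 -35 0 0 -19.3;53 -297 -70 0 0 -19.3;53 -300 -105 0 0 -19.3;53 -300 -135 0 0 -19.3;53 -300 -150 0 0 -19.3;53 -300 -155 0 0 -19.3"
}}

```text
t: 11.88
tool_pos: [0.4539, -0.34, 0.1754]
tool_rot: [2.666, 1.652, 0.002]
contact_force: [-0.2, 0.1, -3.2]
opening: 0.0064
```

Now I'll lower to TCP z≈0.152, wait, and open.

{"name": "arm_command", "arguments": {
  "rows": "0 0 -10 0 0 0;0 0 -18 0 0 0;0 0 -22 0 0 0;0 0 -23 0 0 0;0 0 -23 0 0 0;0 0 -23 0 0 0"
}}

```text
t: 12.62
tool_pos: [0.454, -0.3401, 0.1528]
tool_rot: [2.665, 1.652, 0.002]
contact_force: [-0.3, -0.0, -1.9]
opening: 0.0065
```

{"name": "arm_command", "arguments": {
  "rows": "0 0 0 0 0 0;0 0 0 0 0 0;0 0 0 0 0 0;0 0 0 0 0 0;0 0 30 0 0 0;0 0 65 0 0 0;0 0 80 0 0 0;0 0 80 0 0 0;0 0 80 0 0 0",
  "jaw": 0.6
}}

```text
t: 13.75
tool_pos: [0.4535, -0.3396, 0.2311]
tool_rot: [2.668, 1.653, 0.001]
contact_force: [0.2, -0.3, 0.2]
opening: 0.0516
```

{"name": "arm_command", "arguments": {
  "rows": "-15 7 10 -3 -6 0;-30 14 10 -6 -12 0;-45 21 5 -9 -18 0;-50 25 -5 -11.15 -22.4 0;-50 25 -14 -11.15 -22.4 0;-50 25 -14 -11.15 -22.4 0;-50 25 -14 -11.15 -22.4 0"
}}

```text
t: 14.62
tool_pos: [0.4041, -0.315, 0.2174]
tool_rot: [2.337, 1.449, 0.322]
contact_force: [0.7, 0.3, -0.0]
opening: 0.0509
```

```bash
python3 - <<'E'
from h import *
from scipy.spatial.transform import Rotation as R
np.set_printoptions(precision=4,suppress=True)
o=monitor.get_obs();T=o['tool_pos'];M=R.from_rotvec(o['tool_rot']).as_matrix()
print(o['t'],T,o['q']);print(M)
print('grasp pt after 80 along n',T+M[:,2]*.134)
s=grab('scene','scene6.png');t=grab('top','top6.png')
c=lambda im,x,y,w,h: cv2.resize(im[y:y+h,x:x+w,::-1],(400,450),interpolation=cv2.INTER_CUBIC)
cv2.imwrite('pics/crop6.png',np.hstack([c(s['frame'],80,180,140,157),c(t['frame'],400,225,140,157)]))
E
```

```text
14.625 [ 0.4041 -0.315   0.2174] [-0.8778 -0.3653  2.1651  0.2125  0.9463 -0.5067]
[[ 0.4452  0.8106  0.3804]
 [ 0.8955 -0.4024 -0.1903]
 [-0.0012  0.4254 -0.905 ]]
grasp pt after 80 along n [ 0.4551 -0.3405  0.0961]
```

View pics/crop6.png

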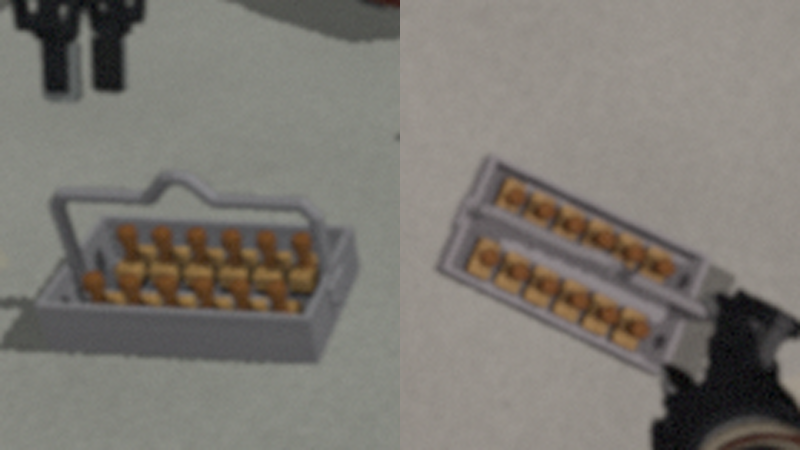

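The caddy stands where it was, kink at crop (174,177), and the computed grasp point matches the rod. I'll slide in along the tool axis.

{"name": "arm_command", "arguments": {
  "rows": "12 -6 -29 0 0 0;23 -12 -55 0 0 0;29 -14 -68 0 0 0;30 -15 -72 0 0 0;30 -15 -72 0 0 0;30 -15 -72 0 0 0"
}}

```text
t: 15.48
tool_pos: [0.4344, -0.3305, 0.147]
tool_rot: [2.334, 1.447, 0.322]
contact_force: [0.0, 0.4, -1.0]
opening: 0.0511
```

{"name": "arm_command", "arguments": {
  "rows": "0 0 0 0 0 0;0 0 0 0 0 0;0 0 0 0 0 0;0 0 0 0 0 0;0 0 0 0 0 0;0 0 0 0 0 0;0 0 0 0 0 0;0 0 0 0 0 0",
  "jaw": 0,
  "squeeze": 110
}}

```text
t: 16.48
tool_pos: [0.4345, -0.3307, 0.1475]
tool_rot: [2.334, 1.447, 0.322]
contact_force: [-2.5, 2.9, 6.0]
opening: 0.0062
```

{"name": "arm_command", "arguments": {
  "rows": "0 0 8 0 0 0;0 0 20 0 0 0;0 0 35 0 0 0;0 0 50 0 0 0;0 0 50 0 0 0;0 0 50 0 0 0"
}}

```text
t: 17.23
tool_pos: [0.4344, -0.3306, 0.1974]
tool_rot: [2.334, 1.448, 0.322]
contact_force: [0.7, 0.7, -3.7]
opening: 0.006
```

```bash
python3 - <<'E'
from h import *
from scipy.spatial.transform import Rotation as R
np.set_printoptions(precision=4,suppress=True)
o=monitor.get_obs();T=o['tool_pos'];M=R.from_rotvec(o['tool_rot']).as_matrix()
print(o['t'],T,o['q'],o['contact_force'],o['opening']);print(M,'grasp',T+.054*M[:,2])
s=grab('scene','scene7.png');t=grab('top','top7.png')
# wood stamp position (orange blob near (320,335))
hsv=cv2.cvtColor(t['frame'][:,:,::-1].copy(),cv2.COLOR_BGR2HSV);m=cv2.inRange(hsv,(5,90,60),(25,255,255));m[:,:300]=0;m[:,345:]=0;m[:315]=0;m[355:]=0
ys,xs=np.nonzero(m);print('wood',plane(t,xs.mean(),ys.mean(),.06) if len(xs) else None)
E
```

```text
17.225 [ 0.4344 -0.3306  0.1974] [-0.8481 -0.2451  2.1079  0.2091  0.8756 -0.489 ] [ 0.7396  0.748  -3.6596] 0.005993218138625131
[[ 0.4449  0.8099  0.3822]
 [ 0.8956 -0.4011 -0.1925]
 [-0.0026  0.4279 -0.9038]] grasp [ 0.455  -0.3409  0.1486]
wood [0.4431 0.0285 0.06  ]
```

{"name": "arm_command", "arguments": {
  "rows": "0 0 20 0 0 0;0 5 45 0 0 0;-2 20 75 0 0 3;-4 45 98 0 0 6;-6 80 103 0 0 10;-8 115 103 0 0 14;-9 155 103 0 0 19;-9 195 103 0 0 24;-9 235 103 0 0 29;-7 275 98 0 0 33;-4 315 90 0 0 35.4;0 350 80 0 0 35.4"
}}

```text
t: 18.82
tool_pos: [0.434, 0.0209, 0.2759]
tool_rot: [1.828, 2.141, 0.478]
contact_force: [1.1, -0.1, -2.8]
opening: 0.0062
```

```bash
cat > st.py <<'E'
from h import *
from scipy.spatial.transform import Rotation as R
np.set_printoptions(precision=4,suppress=True)
o=monitor.get_obs();T=o['tool_pos'];M=R.from_rotvec(o['tool_rot']).as_matrix()
y=np.degrees(np.arctan2(M[1,0],M[0,0])); H=np.array([.471,.2615]); a=np.radians(9); X=np.array([np.cos(a),np.sin(a)]);Y=np.array([-X[1],X[0]])
u=M[:2,0]/np.hypot(*M[:2,0]); h=np.array([u[1],-u[0]]); K=T[:2]+.0249*h+.0615*u-H
print(o['t'],T,'yaw',y,'lean',np.degrees(np.arccos(-M[2,2])),'Mzx',M[2,0],'kink in hook frame mm',1e3*K@X,1e3*K@Y,1e3*(T[2]-.0345-.2),'F',o['contact_force'],o['opening'])
E
python3 st.py
```

```text
18.825 [0.434  0.0209 0.2759] yaw 98.98553652895914 lean 25.259815965464202 Mzx -0.001957743400197054 kink in hook frame mm -49.322358690844396 -170.38922579869376 41.3972600325723 F [ 1.1111 -0.0801 -2.8166] 0.006189326191796865
```

{"name": "arm_command", "arguments": {
  "rows": "-4 30 -4 0 0 0;-8 60 -8 0 0 0;-12 90 -11 0 0 0;-16 120 -11 0 0 0;-19 145 -11 0 0 0;-21 160 -11 0 0 0;-22 168 -11 0 0 0;-22 169 -11 0 0 0;-22 169 -11 0 0 0;-22 169 -11 0 0 0;-22 169 -11 0 0 0"
}}

```text
t: 20.2
tool_pos: [0.4121, 0.1895, 0.2649]
tool_rot: [1.829, 2.14, 0.478]
contact_force: [0.8, -0.1, -2.7]
opening: 0.0063
```

```bash
python3 st.py; python3 - <<'E'
from h import *
s=grab('scene','scene8.png');t=grab('top','top8.png')
c=lambda im,x,y,w,h,W,H: cv2.resize(im[y:y+h,x:x+w,::-1],(W,H),interpolation=cv2.INTER_CUBIC)
cv2.imwrite('pics/crop8.png',np.hstack([c(s['frame'],350,90,80,100,480,600),np.vstack([c(s['frame'],280,0,200,188,320,300),c(t['frame'],60,230,213,200,320,300)])]))
E
```

```text
20.2 [0.4121 0.1895 0.2649] yaw 98.93790095771682 lean 25.26624844431144 Mzx -0.0019112390832317083 kink in hook frame mm -44.49847624984298 -0.44156816249248476 30.43107883663762 F [ 0.8323 -0.1242 -2.7351] 0.006311915263672845
```

View pics/crop8.png

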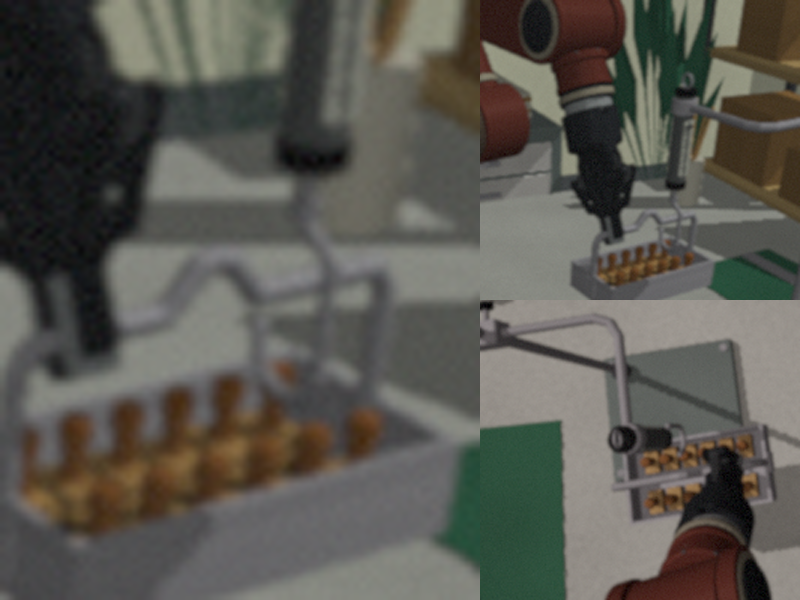

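The lean works: the wrist is well clear of the tube. The kink is at crop (215,262), hook tip at (255,315) and hook bottom at (290,393). I'll check these numerically.

```bash
python3 - <<'E'
from h import *
s=load('scene8.png');a=np.radians(9);X=np.array([np.cos(a),np.sin(a)]);H=np.array([.471,.2615])
q=lambda x,y:(350+x/6,90+y/6)
P=[*(H-.0445*X),0]
for p in[(215,262),(160,318),(265,298),(375,276),(135,322)]: print('handle rel hook axis',p,vplane(s,*q(*p),P,99))
P=[*(H-.018*X),0];print('tip',vplane(s,*q(257,315),P,99))
print('hook bottom',vplane(s,*q(290,393),[*H,0],99))
t=load('top8.png');k=320/213
for p in [(615,487),(688,472)]: print('handle top view',plane(t,60+(p[0]-480)/k,230+(p[1]-300)/k,.211))
E
```

```text
handle rel hook axis (215, 262) (np.float64(0.001648086030138879), np.float64(0.2273121666586584))
handle rel hook axis (160, 318) (np.float64(-0.022056420215862974), np.float64(0.21035607815399615))
handle rel hook axis (265, 298) (np.float64(0.027933790229705612), np.float64(0.2079864548753812))
handle rel hook axis (375, 276) (np.float64(0.08287002378326304), np.float64(0.20581896281341944))
handle rel hook axis (135, 322) (np.float64(-0.033644504433971156), np.float64(0.2112059963326532))
tip (np.float64(0.001321701945184935), np.float64(0.21615496807587603))
hook bottom (np.float64(0.0053170402773181115), np.float64(0.19160925964599923))
handle top view [0.41377724 0.33672962 0.211     ]
handle top view [0.43115788 0.24932033 0.211     ]
```

{"name": "arm_command", "arguments": {
  "rows": "4 1 0 0 0 0;12 2 0 0 0 0;20 3 0 0 0 0;28 4 0 0 0 0;35 5 0 0 0 0;40 6 0 0 0 0;43 7 0 0 0 0;44 7 0 0 0 0;44 7 0 0 0 0;44 7 0 0 0 0"
}}

```text
t: 21.55
tool_pos: [0.4559, 0.1966, 0.2649]
tool_rot: [1.828, 2.14, 0.478]
contact_force: [-0.4, 0.1, -2.8]
opening: 0.0062
```

```bash
python3 st.py
```

```text
21.55 [0.4559 0.1966 0.2649] yaw 98.95998509358141 lean 25.265616818634395 Mzx -0.0019398501222145648 kink in hook frame mm -0.1264013617053493 -0.22766199932727102 30.425856261419664 F [-0.3798  0.0657 -2.8012] 0.006173945343957089
```

Now I'll lower in small steps, watching the force. Contact is expected after about 28–30 mm.

{"name": "arm_command", "arguments": {
  "rows": "0 0 -4 0 0 0;0 0 -9 0 0 0;0 0 -14 0 0 0;0 0 -19 0 0 0;0 0 -23 0 0 0;0 0 -25 0 0 0;0 0 -25 0 0 0;0 0 -25 0 0 0"
}}

```text
t: 22.55
tool_pos: [0.456, 0.1966, 0.2402]
tool_rot: [1.828, 2.14, 0.478]
contact_force: [0.3, -0.9, -3.6]
opening: 0.0062
```

```bash
python3 st.py
```

```text
22.55 [0.456  0.1966 0.2402] yaw 98.95738997892964 lean 25.29713226971315 Mzx -0.0018485058759875883 kink in hook frame mm 0.020990976710230744 -0.23037147662854832 5.728395674475362 F [ 0.3326 -0.8826 -3.6039] 0.00622858402825643
```

{"name": "arm_command", "arguments": {
  "rows": "0 0 -2 0 0 0;0 0 -4 0 0 0;0 0 -6 0 0 0;0 0 -8 0 0 0;0 0 -10 0 0 0;0 0 -12 0 0 0;0 0 -14 0 0 0;0 0 -15 0 0 0;0 0 -15 0 0 0;0 0 -15 0 0 0"
}}

```text
t: 23.8
tool_pos: [0.4561, 0.1967, 0.2254]
tool_rot: [1.828, 2.14, 0.479]
contact_force: [-0.7, 1.3, -2.1]
opening: 0.0064
```

```bash
python3 st.py; python3 - <<'E'
from h import *
s0=load('scene8.png');s=grab('scene','scene9.png')
c=lambda im,x,y,w,h,W,H: cv2.resize(im[y:y+h,x:x+w,::-1],(W,H),interpolation=cv2.INTER_CUBIC)
cv2.imwrite('pics/crop9.png',c(s['frame'],350,90,100,100,600,600))
E
```

```text
23.8 [0.4561 0.1967 0.2254] yaw 98.96284864476112 lean 25.317298578022655 Mzx -0.001817774644115533 kink in hook frame mm 0.09852187716958576 -0.19067064766170846 -9.072646935921053 F [-0.6926  1.3394 -2.134 ] 0.00640553418416218
```

{"name": "arm_command", "arguments": {
  "rows": "0 0 -2 0 0 0;0 0 -4 0 0 0;0 0 -6 0 0 0;0 0 -8 0 0 0;0 0 -10 0 0 0;0 0 -11 0 0 0;0 0 -11 0 0 0;0 0 -11 0 0 0"
}}

```text
t: 24.85
tool_pos: [0.4562, 0.1967, 0.2146]
tool_rot: [1.828, 2.139, 0.479]
contact_force: [-0.1, -0.1, -0.9]
opening: 0.0063
```

```bash
python3 st.py; python3 - <<'E'
from h import *
F=[];W=[]
for i in range(12):
    s=vision.get_image('scene');o=monitor.get_obs();F.append(o['contact_force']);W.append(o['wrist_torque'])
print(np.mean(F,0),np.mean(W,0))
s=grab('scene','scene10.png')
c=lambda im,x,y,w,h,W,H: cv2.resize(im[y:y+h,x:x+w,::-1],(W,H),interpolation=cv2.INTER_CUBIC)
cv2.imwrite('pics/crop10.png',c(s['frame'],350,90,133,100,798,600))
E
```

```text
24.85 [0.4562 0.1967 0.2146] yaw 98.96108888443192 lean 25.333081643336932 Mzx -0.0017503828256253129 kink in hook frame mm 0.18908022375872682 -0.1763512399770575 -19.93275185906937 F [-0.1141 -0.1493 -0.926 ] 0.00629504687846339
[-0.04933146  0.66827657 -0.63009198] [0.02936816 0.24847536 0.04755429]
```

View pics/crop10.png

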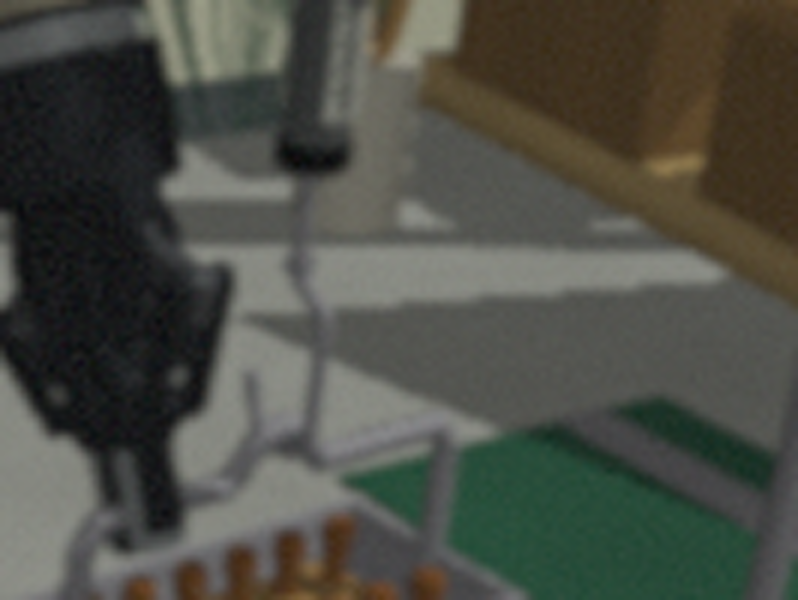

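The picture shows the kink seated between hook tip (250,375) and shank (320,440). The hook has sunk about 20 mm and roughly 0.6 N is left on the gripper, so I'll lower a bit more.

{"name": "arm_command", "arguments": {
  "rows": "0 0 -1 0 0 0;0 0 -2 0 0 0;0 0 -3 0 0 0;0 0 -4 0 0 0;0 0 -4 0 0 0;0 0 -4 0 0 0"
}}

```text
t: 26.25
tool_pos: [0.4561, 0.1967, 0.2105]
tool_rot: [1.828, 2.139, 0.479]
contact_force: [-0.2, 0.7, 0.1]
opening: 0.0062
```

```bash
python3 st.py; cat > tip.py <<'E'
from h import *
import sys
F=[]
for i in range(12):
    s=vision.get_image('scene');o=monitor.get_obs();F.append(o['contact_force'])
print(np.mean(F,0))
a=load('scene8.png')['frame'];b=s['frame']
# hook shank kink shift, by template match of the bent shank
g=lambda f:cv2.GaussianBlur(cv2.cvtColor(f,cv2.COLOR_RGB2GRAY),(0,0),.7)
A=g(a)[121:139,394:410]; B=g(b)[118:165,390:414]
r=cv2.matchTemplate(B,A,cv2.TM_CCOEFF_NORMED);print('shank shift px',np.array(cv2.minMaxLoc(r)[3])-[4,3],r.max())
E
python3 tip.py
```

```text
26.25 [0.4561 0.1967 0.2105] yaw 98.95611211322006 lean 25.3192073219809 Mzx -0.0017144887884429083 kink in hook frame mm 0.13738449737331077 -0.18235871516083774 -24.033544670832878 F [-0.2389  0.6552  0.0758] 0.006160873096833967
[-0.14483366  1.13496476 -0.15863594]
shank shift px [-4  0] 0.7385482
```

{"name": "arm_command", "arguments": {
  "rows": "0 0 0 0 0 0;0 0 0 0 0 0;0 0 0 0 0 0;0 0 0 0 0 0;0 0 0 0 0 0;0 0 0 0 0 0",
  "jaw": 0.6
}}

```text
t: 27.6
tool_pos: [0.4561, 0.1967, 0.2104]
tool_rot: [1.828, 2.14, 0.479]
contact_force: [-0.1, 0.1, 0.4]
opening: 0.0513
```

{"name": "arm_command", "arguments": {
  "rows": "-4 -1 9 0 0 0;-9 -1 20 0 0 0;-15 -2 33 0 0 0;-22 -4 48 0 0 0;-30 -5 65 0 0 0;-38 -6 82 0 0 0;-50 -12 95 0 0 0;-65 -20 105 0 0 0;-75 -30 110 0 0 0;-75 -35 110 0 0 0"
}}

```text
t: 28.85
tool_pos: [0.3808, 0.1615, 0.3222]
tool_rot: [1.826, 2.138, 0.483]
contact_force: [-0.5, 0.2, -0.2]
opening: 0.0511
```

```bash
python3 st.py; python3 - <<'E'
from h import *
import time
f=[]
for i in range(60):
    d=vision.get_image('scene')
    f.append(cv2.cvtColor(d['frame'],cv2.COLOR_RGB2GRAY)[90:200,330:450].astype(float))
for i in range(0,60,6): print(i,round(np.abs(cv2.GaussianBlur(f[i],(0,0),1)-cv2.GaussianBlur(f[-1],(0,0),1)).mean(),3),end='; ')
cv2.imwrite('pics/end.png',d['frame'][:,:,::-1]);np.savez('pics/end.png.npz',**d);print(monitor.get_obs()['t'])
E
```

```text
28.85 [0.3808 0.1615 0.3222] yaw 98.96697158300641 lean 25.5209925708603 Mzx -0.001436946850718962 kink in hook frame mm -79.76078431611067 -23.150649494700716 87.69586630899923 F [-0.4674  0.2281 -0.2066] 0.0510511086998895
0 0.702; 6 0.432; 12 0.391; 18 0.361; 24 0.364; 30 0.358; 36 0.352; 42 0.35; 48 0.353; 54 0.349; 31.85
```

{"name": "arm_command", "arguments": {
  "rows": "0 0 0 0 0 0;0 0 0 0 0 0;0 0 0 0 0 0;0 0 0 0 0 0;0 0 0 0 0 0;0 0 0 0 0 0;0 0 0 0 0 0;0 0 0 0 0 0;0 0 0 0 0 0;0 0 0 0 0 0;0 0 0 0 0 0;0 0 0 0 0 0"
}}

```text
t: 33.35
tool_pos: [0.3811, 0.1617, 0.3205]
tool_rot: [1.828, 2.139, 0.479]
contact_force: [0.0, -0.1, -0.0]
opening: 0.0518
```

{"name": "arm_command", "arguments": {
  "rows": "0 0 0 0 0 0;0 0 0 0 0 0;0 0 0 0 0 0;0 0 0 0 0 0;0 0 0 0 0 0;0 0 0 0 0 0;0 0 0 0 0 0;0 0 0 0 0 0;0 0 0 0 0 0;0 0 0 0 0 0;0 0 0 0 0 0;0 0 0 0 0 0"
}}

```text
t: 34.85
tool_pos: [0.3811, 0.1617, 0.3204]
tool_rot: [1.828, 2.14, 0.479]
contact_force: [-0.2, -0.4, 0.9]
opening: 0.0514
```

```bash
python3 - <<'E'
from h import *
def orange(f,x0,x1,y0,y1):
    m=cv2.inRange(cv2.cvtColor(f[:,:,::-1].copy(),cv2.COLOR_BGR2HSV),(3,90,50),(25,255,255)); z=np.zeros_like(m); z[y0:y1,x0:x1]=m[y0:y1,x0:x1]
    M=cv2.moments(z,True); 
    return M['m00'],round(M['m10']/M['m00'],2),round(M['m01']/M['m00'],2),round(np.degrees(.5*np.arctan2(2*M['mu11'],M['mu20']-M['mu02'])),2)
for f in('scene8.png','scene10.png'): print(f,orange(load(f)['frame'],345,425,125,200))
for i in range(14):
    d=vision.get_image('scene')
    if i%2==0: print(orange(d['frame'],345,425,125,200))
t=vision.get_image('top'); t0=load('top1.png')
for r in((300,345,315,355),(280,345,180,225)): print(orange(t0['frame'],*r),orange(t['frame'],*r))
# difference at bystanders (scene)
g=lambda f:cv2.GaussianBlur(cv2.cvtColor(f,cv2.COLOR_RGB2GRAY).astype(np.float32),(0,0),1)
s0=load('scene1.png')
for n,(x0,x1,y0,y1) in dict(wood=(280,310,210,250),num=(315,360,245,300),ink=(315,440,305,405)).items(): print(n,np.abs(g(s0['frame'])-g(d['frame']))[y0:y1,x0:x1].mean(), cv2.phaseCorrelate(g(s0['frame'])[y0:y1,x0:x1],g(d['frame'])[y0:y1,x0:x1]))
# expected stamp centroid shift of a level caddy hung at -24 mm: kink from st values
for z in(.230,.176): print(proj(d,(.471-(.0445*.988 if z>.2 else 0),.2615-(.0445*.156 if z>.2 else 0),z-.07)))
E
```

```text
scene8.png (724.0, 379.93, 166.24, np.float64(-11.35))
scene10.png (700.0, 393.83, 191.2, np.float64(-8.3))
(649.0, 395.32, 191.79, np.float64(-7.96))
(653.0, 395.04, 191.72, np.float64(-7.9))
(645.0, 395.21, 191.76, np.float64(-8.01))
(650.0, 395.28, 191.81, np.float64(-7.9))
(647.0, 395.02, 191.78, np.float64(-8.0))
(651.0, 395.21, 191.73, np.float64(-7.94))
(654.0, 395.09, 191.78, np.float64(-7.74))
(200.0, 320.52, 335.14, np.float64(-72.69)) (201.0, 320.48, 335.16, np.float64(-54.02))
(729.0, 301.17, 201.73, np.float64(83.67)) (726.0, 301.14, 201.75, np.float64(83.0))
wood 2.3023303 ((-0.008922064543181563, -0.0372803406507316), 1.0170523989200593)
num 3.5547357 ((0.4816453312587683, 0.05043005129846634), 0.9944303604408546)
ink 1.011253 ((0.46308356666751394, -0.02118333209060097), 0.9774014617919922)
(np.float64(382.5025467604765), np.float64(161.8070863631944))
(np.float64(392.40913592834414), np.float64(190.57056763284245))
```

```bash
python3 -c "
from station import workorder,monitor
print(monitor.get_obs()['contact_force']);print(workorder.finish_job())"
```

```text
[-0.94604131 -0.08070904  0.43633076]
the job is handed in; nothing more can be done
None
```

The caddy hangs from the balance hook by the kink in its handle, and I handed the job in at about 36 s. No verdict was reported.

**What I did:** I first gripped the right shoulder with the tool straight down. At the hook I saw the wrist would come down on the balance tube, so I set the caddy back where it came from. I regripped with the tool leaned 25° about the rod, moved the kink in over the hook tip, lowered it in small steps and let go. By then the hook was down about 24 mm, estimated from the arm's position, and the grip carried only about 0.2 N.

**Last checks:**
- **Stillness:** the hanging caddy's stamps stayed within about 0.3 pixel over the last 0.7 s.
- **Level:** I last measured the tilt in the grip, about 2°. After release the stamps' slope in the picture changed by only about 0.4°.
- **Other items:** the wood stamp and ink pad stayed within about 0.1 pixel in the top view. The numbering stamp was checked only in the scene view, where it showed a 0.5 pixel shift (about 1 mm). The ink pad showed a similar shift there.
- **Robot:** it stood clear of everything, with force readings near zero.

**What failed or disagreed:**
- The two cameras placed the hook 5–7 mm apart, so I used the position worked out from the stand's base plate.
- An image check of how far the hook had dropped gave no usable answer.
- My final picture checks cut off the lower part of the caddy, and I had used all 12 views, so I did not look at the released caddy by eye.

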